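# Dig the spanner out of the bike-tool bin

### The arm

A 7-joint arm with a two-finger parallel gripper is mounted at the origin on the work surface. World frame = base frame: x ahead of the robot, y to its left, z up, the work surface at z = 0. Lengths are in m, angles in rad, forces in N, time in s.
With the tool pointing down it reaches from about 0.425 to 0.925 m from the base axis. Payload 6.8 kg.
Tool frame: the origin (TCP) lies between the finger pads; the fingertips stand 14 mm ahead of it and the grasp point (between the pads) lies 5 mm behind it; z points along the fingers, x is the direction in which the jaws open and shut, and the axes are right-handed (so a half turn about z gives the same grasp; the last joint's range is limited). The gripper opens to 88 mm and grips with 3 to 60 N. Pads are 20 mm wide; open, the fingers measure 115 mm over their backs; the gripper's body (75 mm by 178 mm) begins 61 mm behind the grasp point.
Start: joints at [-1.427, 0.477, 0.022, 1.555, -0.011, 1.109, -0.083], TCP at [0.168, 0.654, 0.237] pointing down, gripper open.
Joint ranges: [-2.96, 2.96], [-0.34, 2.1], [-1.41, 1.46], [0.24, 2.44], [-1.37, 4.51], [0.17, 1.92], [-2.96, 2.96]. Speed limits (rad/s): [2.39, 2.39, 3.14, 3.14, 3.14, 3.14, 3.14].

### API

Orientations are given as a unit quaternion [x, y, z, w].
In Python, from plant import robot gives the robot as it stands.
- The arm moves only by the tool step_arm, never from a script. Its argument "motion" is a list of rows, each a list of 2 entries, a list of its own where there are three numbers: the shift along the world's x, y, z in mm, then the turn about the world's z in rad. A call has 1 to 10 rows; each row shifts and turns the commanded pose from where the row before left it; what a row does not reach is not made up. A row lasts 1/10 s, in which the tool goes at most 50 mm and 8.59 degrees, less where a joint would pass 70% of its speed; a pose out of reach is approached as far as the arm can. A call is refused whole if a number of a shift passes 50 or a number of a turn 0.15, either way. A call with a gripper value outside its range is refused whole. "fingers" is the opening, from 0 (shut) to 1 (fully open), set as the call begins (left out, the last holds). The fingers move at their own pace and stop on an object; "newtons" is the grip in N (left out, the last holds). Time passes only in rows, so rows that do not move let the fingers close. It gives the time, the measured TCP pose, the force and the opening at its end, in the units of the state.
- robot.observe(): the state, without advancing time (a new reading comes with each control period).
- robot.get_image(name): name is "scene" or "top"; returns (picture, depth): 400x640x3 uint8, red, green, blue; 400x640 float32, m along the optical axis (not along the pixel's ray), 0 where there is no reading.
- robot.camera_params(name): a dict with "mtx" (3x3 intrinsics, pixels), "eye" and "orientation" of the camera in the world. Camera axes: x right, y down, z forward; pixel columns grow to the right and rows downward; lengths in m; the calibration is good to about 2 mm. A picture is of the moment at which its call begins. camera_params takes no time and is no camera call.
- robot.finish_job(): hands the job in, once; it reports no verdict.
The state is a dict: "clock": time; "qpos": joint angles; "joint_vel": joint speeds; "effort": joint torques, N m; "eef_pos": TCP position; "orientation": TCP orientation; "contact_force": force on the tool from outside, world axes, zero at the start; "ft_torque": the same for the moment, N m; "opening": opening from 0.0 (shut) to 1.0 (fully open).
Only numpy, scipy, OpenCV 4.12 (cv2) and the standard library are available. Lean on these libraries where they do the work, as an engineer would, in place of code of your own. Each camera call takes 0.05 s, during which the arm holds its last target.

### The job

The stainless spanner lies at the bottom of the grey bin, tight along one wall under the derailleur hanger tool and the brake pad pair. Shift those two over to the opposite half of the bin first, then get the spanner out and lay it flat, lengthwise and about in the middle of the shallow metal tray. Put things down rather than drop them, don't lean hard on the bin, and leave the tin, the little box, the screwdriver and the tyre lever where they are.

Things in the scene. Friction and masses are not known exactly. Their poses are not given: they have to be found in the camera images.
- bin_floor (a point): Centre of the inner floor of an open grey plastic bin fixed to the bench; floor 4 mm above the bench. x and y along the bin's sides, z up. Inside 270 mm along x, 260 mm along y; walls 4 mm thick, rim 44 mm above this point. The spanner lies against the wall at y = +130 mm; the half with negative y is the opposite half, free but for two small bystanders in its corners.
- spanner_mid (a point): Centre, half-way up, of a stainless combination spanner 180 mm long (along its x; ring end at -x, open jaws at +x), 0.11 kg. Shaft 16 mm wide, 7 mm thick, x = -62 to +62 mm; ring 30 mm across, jaws 32 mm wide, both 8 mm thick. Lies flat, z up, on the bin floor, along the +y wall: its ends 1 to 3 mm from it, the shaft only 9 to 11 mm, too little for most fingers.
- hanger_mid (a point): Centre, half-way up, of the derailleur hanger tool: a red plastic bar 100 mm long (along its y), 20 mm wide (x), 9 mm thick, with a round boss 32 mm across, 17 mm high at y = -36 mm; pins on top reach 27 mm above its underside at the boss, 18 mm at y = +42 mm; 0.06 kg. Lies across the spanner, its +y end propped on it (tilted about 0.09 rad), the other end on the bin floor.
- pads_mid (a point): Centre, half-way up, of the brake pad pair: two ribbed dark rubber pads (together 34 mm wide, 72 mm long) on a steel carrier plate 90 mm long (along its y), 34 mm wide (x), 3 mm thick; 12 mm high in all, 0.05 kg. Lies across the spanner like the hanger tool; these two may have changed places along the spanner.
- tray_floor (a point): Centre of the inner floor of a shallow open aluminium tray, fixed to the bench; floor 4 mm above the bench, rim 12 mm above the floor. Inside 232 mm along its x by 96 mm along its y, walls 4 mm thick. Tray and bin may have changed sides. The spanner may point either way in it.
- hanger_tool: The same hanger tool; origin at the centre of the bar's underside.
- pad_pair: The same pad pair; origin at the centre of the plate's underside.
- spanner: The same spanner; origin on its underside, 4 mm below its centre. Pressed from above on the shaft's middle with closed fingertips (5 to 15 N), it can be dragged over the floor, off the wall.
- bin: The grey bin; origin at the centre of its underside, axes as bin_floor. Its floor is smooth: the spanner slides on it easily (friction about 0.25).
- patch_tin: Bystander in the bin: round tin, 32 mm across, 18 mm high, in the corner at bin x = +107, y = -105 mm; origin under it.
- valve_box: Bystander in the bin: cardboard box 26 x 26 x 20 mm, in the corner at bin x = -112, y = -108 mm; origin under it.
- driver: Bystander: screwdriver 200 mm long lying on the bench beside the bin and tray, roughly along x.
- tyre_lever: Bystander: grey tyre lever 110 mm long lying on the bench beside the bin and tray, roughly along x.
Mind the look-alikes: they are no part of the job. What is shaped like the pad_pair but red is not meant.

How it is judged:
On the way, in this order (a step that is already met when the one before it is completed fails the run):
1. the hanger tool and the pad pair have both been shifted into the opposite half of the bin while the spanner still lies in the bin (y of hanger_mid in the frame of bin_floor between -0.13 and 0.015 m and x of hanger_mid in the frame of bin_floor between -0.135 and 0.135 m and z of hanger_mid in the frame of bin_floor between -0.005 and 0.035 m and y of pads_mid in the frame of bin_floor between -0.13 and 0.015 m and x of pads_mid in the frame of bin_floor between -0.135 and 0.135 m and z of pads_mid in the frame of bin_floor between -0.005 and 0.035 m and z of spanner_mid in the frame of bin_floor between -0.005 and 0.03 m), for 0.2 s.
2. the spanner has been lifted out of the bin, clear of its rim (z of spanner_mid in the frame of bin_floor above 0.06 m), for 0.1 s.
At the end, for the whole second after the job is handed in: Spanner flat (0.1 rad) and at rest on the tray floor, its centre within 30 mm of the tray's centre along each side, its length within 0.25 rad of the tray's; hanger tool and pad pair at rest in the bin, their centres in the half opposite the spanner's wall (or at most 15 mm past the middle) (x of spanner_mid in the frame of tray_floor between -0.03 and 0.03 m and y of spanner_mid in the frame of tray_floor between -0.03 and 0.03 m and z of spanner_mid in the frame of tray_floor below 0.01 m and angle between spanner's own z axis and vertical below 0.1 rad and angle between the x axis of spanner and the x axis of tray_floor, either way round below 0.25 rad and y of hanger_mid in the frame of bin_floor between -0.13 and 0.015 m and x of hanger_mid in the frame of bin_floor between -0.135 and 0.135 m and z of hanger_mid in the frame of bin_floor between -0.005 and 0.035 m and y of pads_mid in the frame of bin_floor between -0.13 and 0.015 m and x of pads_mid in the frame of bin_floor between -0.135 and 0.135 m and z of pads_mid in the frame of bin_floor between -0.005 and 0.035 m and linear speed of each of spanner, hanger_tool, pad_pair below 0.03 m/s); the robot touches nothing.
It fails at once if a thing is let go in the air (its centre more than 60 mm above the bench and not held) ((height (world z) of hanger_mid above 0.06 m and contact force between hanger_tool and the arm below 0.01 N and contact force between hanger_tool and the fingers below 0.01 N) or (height (world z) of pads_mid above 0.06 m and contact force between pad_pair and the arm below 0.01 N and contact force between pad_pair and the fingers below 0.01 N) or (height (world z) of spanner_mid above 0.06 m and contact force between spanner and the arm below 0.01 N and contact force between spanner and the fingers below 0.01 N)).
It fails at once if the bin is leaned on hard (over 150 N from the fingers, or through the spanner) (contact force between any of the fingers, spanner and bin above 150 N).
It fails at once if a bystander is moved more than 25 mm (distance of any of patch_tin, valve_box, driver, tyre_lever from where it was at the start of the episode above 0.025 m).
It also fails if it takes over 72 s, if anything falls off the work surface, if the arm or the gripper's body presses on something with over 40 N, if the wrist force passes 120 N, or if a joint passes its speed limit or range.

## Working session

There is one attempt and no reset: what is moved stays moved. The work goes in short steps, Python scripts to look and compute and a tool call to move; the robot and the scene stay as the last step left them, time stands still between calls to the robot, and variables do not carry over. Pictures are saved under pics/ and viewed, and the job is handed in when it is done.

Besides the shell and the picture viewer there is one more tool, called after "Request:" as name([rows], argument=value, ...), one row to a line, values as JSON. step_arm: Moves the arm, as the interface text tells. Its arguments: {"type":"object","properties":{"motion":{"type":"array"},"fingers":{"type":"number"},"newtons":{"type":"number"}},"required":["motion"]}

```bash
ls; mkdir -p pics; python3 - <<'E'
from plant import robot
import cv2,numpy as np
print(robot.observe())
for n in("top","scene"):
    im,d=robot.get_image(n); np.savez(f"pics/{n}0.npz",im=im,d=d)
    cv2.imwrite(f"pics/{n}0.png",im[:,:,::-1]); print(n,robot.camera_params(n))
E
```

```text
pics
{'clock': 0.0, 'qpos': array([-1.4270725 ,  0.47778527,  0.02237236,  1.55641533, -0.01150478,
        1.10930402, -0.08308967]), 'joint_vel': array([-0.00070023,  0.0005806 ,  0.00012557, -0.00026287, -0.00045603,
        0.0007324 , -0.00123565]), 'effort': array([-1.02303497e-03, -5.82865834e+01,  1.53417908e+00, -2.72600162e+01,
       -5.43260272e-02,  1.71101186e-02,  1.72863547e-04]), 'eef_pos': array([0.16808006, 0.65315651, 0.23570754]), 'orientation': array([ 7.90306437e-01,  6.12711140e-01, -6.58824089e-04,  6.00870755e-04]), 'contact_force': array([ 1.01925476,  0.24909934, -0.187369  ]), 'ft_torque': array([0.0260454 , 0.0165647 , 0.00304019]), 'opening': 1.000278939194546}
top {'mtx': array([[416.45103651,   0.        , 321.23352417],
       [  0.        , 416.45103651, 201.06849307],
       [  0.        ,   0.        ,   1.        ]]), 'eye': array([ 0.29862106, -0.01317734,  1.05000521]), 'orientation': array([ 0.74722473, -0.65637068,  0.07060623, -0.07646892])}
scene {'mtx': array([[381.56574569,   0.        , 319.21873445],
       [  0.        , 381.56574569, 198.03035827],
       [  0.        ,   0.        ,   1.        ]]), 'eye': array([1.34934165, 0.40629876, 0.70974341]), 'orientation': array([ 0.46902886,  0.75555798, -0.38344548, -0.24922608])}
```

View pics/top0.png

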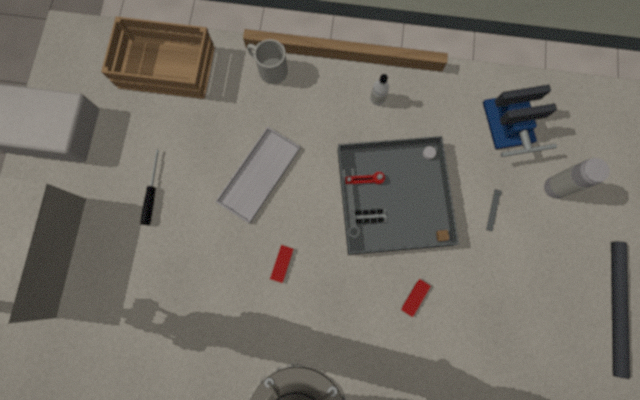

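View pics/scene0.png

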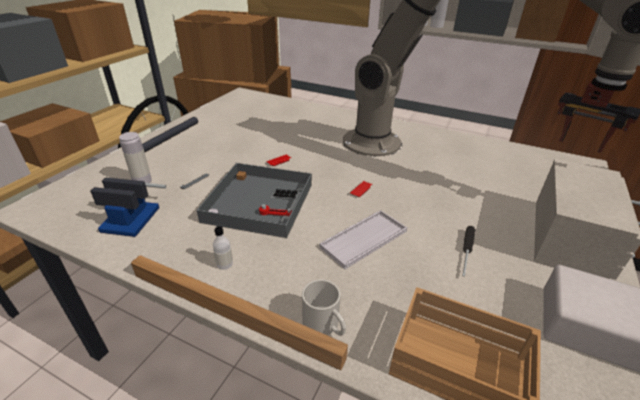

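The top view shows the bin at (340-455, 138-254). The spanner lies along its left wall, with its ring at (353,231). The red hanger tool is at (365,179) and the dark pads at (371,216). The tray is at (260,175), turned; the two red blocks at (282,263) and (416,297) are the look-alikes. Next I measure.

```bash
cat > h.py <<'E'
from plant import robot
import cv2,numpy as np
from scipy.spatial.transform import Rotation as R
def cam(n):
    c=robot.camera_params(n); return c["mtx"],np.array(c["eye"]),R.from_quat(c["orientation"]).as_matrix()
def ray(n,uv,z):
    K,e,M=cam(n); uv=np.atleast_2d(uv).astype(float)
    d=np.c_[(uv-K[:2,2])/[K[0,0],K[1,1]],np.ones(len(uv))]@M.T
    return e+d*((z-e[2])/d[:,2])[:,None]
def proj(n,p):
    K,e,M=cam(n); c=(np.atleast_2d(p)-e)@M; return c[:,:2]/c[:,2:]*[K[0,0],K[1,1]]+K[:2,2]
def cloud(n,d):
    K,e,M=cam(n); v,u=np.indices(d.shape)
    return np.stack([(u-K[0,2])/K[0,0]*d,(v-K[1,2])/K[1,1]*d,d],-1)@M.T+e
def snap(t,n="top"):
    im,d=robot.get_image(n); np.savez(f"pics/{t}.npz",im=im,d=d); return im,d
def crop(im,t,u0,v0,u1,v1,s):
    cv2.imwrite(f"pics/{t}.png",cv2.resize(im[v0:v1,u0:u1,::-1],None,fx=s,fy=s,interpolation=cv2.INTER_CUBIC))
E
python3 - <<'E'
from h import *
f=np.load("pics/top0.npz");im,d=f["im"],f["d"]
crop(im,"c0",205,120,465,265,3)
P=cloud("top",d)
print("bench z",[P[v,u].round(4) for u,v in((320,300),(300,220),(480,260))])
print("binfloor",P[190:200,405:415,2].mean(), "tray",P[170:180,255:265,2].mean())
for u,v in((365,179),(380,177),(371,215),(353,231),(350,200)):print(u,v,P[v,u].round(4))
hsv=cv2.cvtColor(im,cv2.COLOR_RGB2HSV)
m=((hsv[...,0]<8)|(hsv[...,0]>172))&(hsv[...,1]>140)&(hsv[...,2]>70)
n,l,s,c=cv2.connectedComponentsWithStats(m.astype(np.uint8))
for i in range(1,n):
    if s[i,4]>8:print("red",s[i],c[i].round(1))
# tray mask by height/brightness
for z,nm in((0.048,"rimplane"),):
    print(ray("top",[(340,146),(441,138),(455,246),(348,254)],z).round(4))
print("tray",ray("top",[(268,129),(302,148),(252,222),(218,202)],0.016).round(4))
E
```

```text
bench z [array([ 0.2732, -0.0189,  0.0012]), array([ 0.4639,  0.0575, -0.0015]), array([ 0.4218, -0.4054, -0.0035])]
binfloor 0.024234684241321008 tray 0.0032850178391561546
365 179 [ 0.5876 -0.0942  0.0184]
380 177 [ 0.5947 -0.1305  0.0293]
371 215 [ 0.4975 -0.1197  0.0129]
353 231 [ 0.4522 -0.0796  0.0053]
350 200 [ 0.5298 -0.0628  0.0099]
red [346 172  39  12 240] [365.9 179. ]
red [271 246  22  36 433] [281.5 263.5]
red [402 280  28  36 480] [415.4 297.4]
[[ 0.6569 -0.0199  0.048 ]
 [ 0.7116 -0.2722  0.048 ]
 [ 0.4415 -0.3247  0.048 ]
 [ 0.3893 -0.0713  0.048 ]]
tray [[0.6904 0.1735 0.016 ]
 [0.65   0.0775 0.016 ]
 [0.4405 0.175  0.016 ]
 [0.48   0.2687 0.016 ]]
```

View pics/c0.png

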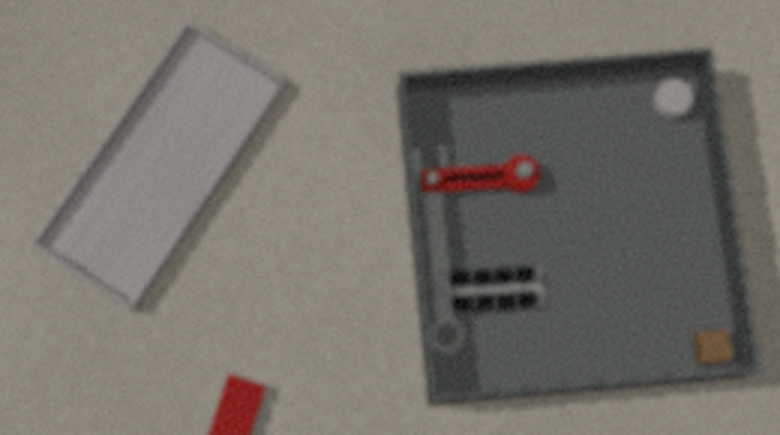

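```bash
python3 - <<'E'
from h import *
f=np.load("pics/top0.npz");im,d=f["im"],f["d"]
P=cloud("top",d)
print("floor med",np.median(P[190:230,395:430,2]),np.std(P[190:230,395:430,2]), np.median(P[160:190,245:275,2]))
hsv=cv2.cvtColor(im,cv2.COLOR_RGB2HSV)
# bin rim corners in crop px -> full
cc=np.array([(402,75),(710,51),(757,372),(430,404)])/3+[205,120]
c=ray("top",cc,0.048)[:,:2]; print(c.round(4))
mid=c.mean(0); vx=(c[0]+c[1]-c[2]-c[3]); vy=(c[0]+c[3]-c[1]-c[2])
print("bin mid",mid,np.linalg.norm(vx)/2,np.linalg.norm(vy)/2,"ang",np.arctan2(vx[1],vx[0]),np.arctan2(-vy[0],vy[1]))
t=ray("top",np.array([(673,97)])/3+[205,120],0.022)[0,:2]; b=ray("top",np.array([(713,346)])/3+[205,120],0.024)[0,:2]
v=t-b; th=np.arctan2(v[1],v[0])-np.arctan2(.003,.219)
r=lambda a:np.array([[np.cos(a),-np.sin(a)],[np.sin(a),np.cos(a)]])
print("tin",t,"box",b,np.linalg.norm(v),"th",th,"mid",(t+b)/2-r(th)@np.array([-.0025,-.1065]))
# tray
t=np.array([(192,28),(290,84),(138,306),(40,243)])/3+[205,120]
c=ray("top",t,0.016)[:,:2]; print(c.round(4),np.linalg.norm(np.roll(c,-1,0)-c,axis=1)); w=c[0]+c[1]-c[2]-c[3]
print("tray mid",c.mean(0),np.arctan2(w[1],w[0]))
E
```

```text
floor med 0.0032329212880402025 0.08368104713965534 0.003516327867111202
[[ 0.6592 -0.017 ]
 [ 0.7146 -0.2737]
 [ 0.4471 -0.33  ]
 [ 0.3878 -0.0723]]
bin mid [ 0.55216097 -0.17325776] 0.2751784262352951 0.2635135319937557 ang 0.20405452818547412 0.21919418409625488
tin [ 0.67922574 -0.25163499] box [ 0.46742656 -0.30017081] 0.21728925202608118 th 0.21157227141110796 mid [ 0.55340569 -0.17125265]
[[0.6898 0.1707]
 [0.6499 0.0784]
 [0.4402 0.1775]
 [0.4826 0.2683]] [0.10061489 0.2319451  0.10024359 0.22899992]
tray mid [0.56564363 0.17372972] -0.4407269490470954
```

```bash
cat >> h.py <<'E'
BM=np.array([.5525,-.1725]);BT=.211
TM=np.array([.5656,.1737]);TT=-.441
def rot(a):return np.array([[np.cos(a),-np.sin(a)],[np.sin(a),np.cos(a)]])
def tobin(p):return (np.atleast_2d(p)[:,:2]-BM)@rot(BT)
def frombin(p):return np.atleast_2d(p)@rot(BT).T+BM
def totray(p):return (np.atleast_2d(p)[:,:2]-TM)@rot(TT)
E
python3 - <<'E'
from h import *
f=np.load("pics/top0.npz");im,d=f["im"],f["d"]
# rectified view of bin at plane z=0.012 : homography 3px/mm*... 2.2 px/mm
q=[(-.15,.14),(.15,.14),(.15,-.14),(-.15,-.14)]
S=2.5e3
for z,nm in((.010,"r10"),):
    src=proj("top",np.c_[frombin(q),np.full(4,z)]).astype(np.float32)
    dst=np.float32([((x+.15)*S,(.14-y)*S) for x,y in q])
    w=cv2.warpPerspective(im,cv2.getPerspectiveTransform(src,dst),(750,int(.28*S)),flags=cv2.INTER_CUBIC)
    w=w[:575]
    w=np.clip(w.astype(float)*1.8,0,255).astype(np.uint8)
    for k in range(-14,15,2):
        X=int((k/100+.15)*S); cv2.putText(w,str(k*10),(X,570),0,.35,(255,255,0)); cv2.line(w,(X,0),(X,6),(255,255,0))
        Y=int((.14-k/100)*S); cv2.putText(w,str(k*10),(0,Y+4),0,.35,(255,255,0))
    cv2.imwrite("pics/r10.png",w[:,:,::-1])
hsv=cv2.cvtColor(im,cv2.COLOR_RGB2HSV)
m=((hsv[...,0]<8)|(hsv[...,0]>172))&(hsv[...,1]>120)&(hsv[...,2]>50)
m=m.astype(np.uint8);m[:165]=0;m[192:]=0;m[:,:340]=0;m[:,400:]=0
c=max(cv2.findContours(m,0,1)[0],key=cv2.contourArea)
r=cv2.boxPoints(cv2.minAreaRect(c));print("hanger box bin",tobin(ray("top",r,.016)).round(4))
pts=np.argwhere(m)[:,::-1];p=tobin(ray("top",pts,.016))
for y in np.arange(.03,.13,.01):
    s=p[abs(p[:,1]-y)<.005]
    if len(s):print(round(y,3),len(s),s[:,0].mean().round(4))
g=cv2.cvtColor(im,cv2.COLOR_RGB2GRAY)
m=np.zeros_like(g);sub=g[205:226,350:392];print(np.percentile(sub,[5,25,50,75]))
m[205:226,353:392]=(g[205:226,353:392]<35)
pts=np.argwhere(m)[:,::-1];p=tobin(ray("top",pts,.018));print("dark",len(p),p.min(0),p.max(0),p.mean(0))
E
```

```text
hanger box bin [[0.074  0.1184]
 [0.0659 0.0181]
 [0.0368 0.0214]
 [0.0449 0.1211]]
0.03 27 0.0498
0.04 38 0.0518
0.05 32 0.0513
0.06 31 0.0516
0.07 31 0.0524
0.08 28 0.0521
0.09 31 0.0518
0.1 30 0.0525
0.11 12 0.0477
0.12 12 0.0517
[22.   50.25 80.   87.  ]
dark 112 [-0.06173253  0.03731354] [-0.03034645  0.10301001] [-0.04622393  0.07009151]
```

View pics/r10.png

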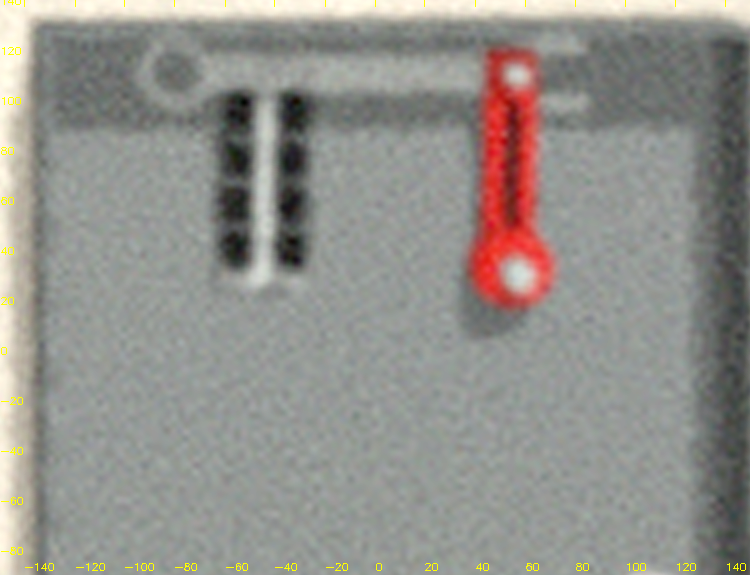

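Request:
step_arm([
  [[23.5,-42,0],-0.0615],
  [[23.5,-42,0],-0.0615],
  [[23.5,-42,0],-0.0615],
  [[23.5,-42,0],-0.0615],
  [[23.5,-42,0],-0.0615],
  [[23.5,-42,0],-0.0615],
  [[23.5,-42,0],-0.0615],
  [[23.5,-42,0],-0.0615],
  [[23.5,-42,0],-0.0615],
])

```text
clock: 1.0
eef_pos: [0.3801, 0.2738, 0.2366]
orientation: [0.928, 0.372, -0.0, -0.0]
contact_force: [0.8, 1.2, -0.1]
opening: 1.004
```

Request:
step_arm([
  [[23.5,-42,-10],-0.0615],
  [[23.5,-42,-10],-0.0615],
  [[23.5,-42,-10],-0.0615],
  [[23.5,-42,-10],-0.0615],
  [[23.5,-42,-10],-0.0615],
  [[23.5,-42,-10],-0.0615],
  [[23.5,-42,-10],-0.0615],
  [[23.5,-42,-10],-0.0615],
  [[23.5,-42,-10],-0.0615],
  [[0,0,0],0],
], fingers=0.5)

```text
clock: 2.0
eef_pos: [0.5918, -0.1098, 0.1454]
orientation: [0.995, 0.101, -0.0, 0.002]
contact_force: [0.2, 0.0, -0.3]
opening: 0.499
```

Request:
step_arm([
  [[0,0,0],0],
  [[0,0,0],0],
])

```text
clock: 2.2
eef_pos: [0.5907, -0.1009, 0.1464]
orientation: [0.994, 0.107, -0.0, -0.001]
contact_force: [-0.1, 0.6, 0.7]
opening: 0.502
```

```bash
python3 - <<'E'
from h import *
o=robot.observe();print(o["eef_pos"],o["qpos"].round(2)); M=R.from_quat(o["orientation"]).as_matrix();print(np.arctan2(M[1,0],M[0,0]))
print(tobin(o["eef_pos"]))
E
```

```text
[ 0.59073854 -0.10090244  0.14638502] [-0.34  0.5   0.54  1.85 -0.33  0.88  0.57]
0.2136887031734371
[[0.05238572 0.06200107]]
```

Request:
step_arm([
  [[0,0,-30],0],
  [[0,0,-30],0],
  [[0,0,-30],0],
  [[0,0,-20],0],
  [[0,0,-10],0],
  [[0,0,-4],0],
  [[0,0,0],0],
  [[0,0,0],0],
], newtons=20)

```text
clock: 3.0
eef_pos: [0.592, -0.1021, 0.0238]
orientation: [0.994, 0.106, 0.001, 0.0]
contact_force: [-0.2, 0.2, -0.2]
opening: 0.497
```

Request:
step_arm([
  [[0,0,0],0],
  [[0,0,0],0],
  [[0,0,0],0],
  [[0,0,0],0],
  [[0,0,0],0],
  [[0,0,0],0],
  [[0,0,0],0],
], fingers=0)

```text
clock: 3.7
eef_pos: [0.5914, -0.1023, 0.0229]
orientation: [0.994, 0.106, 0.0, -0.0]
contact_force: [0.2, 0.5, 3.0]
opening: 0.231
```

Request:
step_arm([
  [[0,0,10],0],
  [[0,0,15],0],
  [[0,0,10],0],
  [[0,0,0],0],
])

```text
clock: 4.1
eef_pos: [0.5925, -0.1026, 0.0598]
orientation: [0.994, 0.106, 0.002, 0.0]
contact_force: [0.8, 0.3, -0.4]
opening: 0.225
```

Request:
step_arm([
  [[3,-14,0],0],
  [[5,-23.5,0],0],
  [[5,-23.5,0],0],
  [[5,-23.5,0],0],
  [[4.5,-21,0],0],
  [[3,-14,0],0],
  [[0,0,0],0],
  [[0,0,0],0],
])

```text
clock: 4.9
eef_pos: [0.6163, -0.2215, 0.0572]
orientation: [0.994, 0.106, -0.0, -0.0]
contact_force: [-0.8, 0.1, -0.3]
opening: 0.226
```

```bash
python3 - <<'E'
from h import *
o=robot.observe();print(o["eef_pos"],o["opening"],tobin(o["eef_pos"]))
E
```

```text
[ 0.6163268  -0.22147474  0.05721776] 0.2260877594944539 [[ 0.05215408 -0.06125632]]
```

Now lower it, release, and rise.

Request:
step_arm([
  [[0,0,-12],0],
  [[0,0,-12],0],
  [[0,0,-6],0],
  [[0,0,-4],0],
  [[0,0,-3],0],
  [[0,0,0],0],
  [[0,0,0],0],
])

```text
clock: 5.6
eef_pos: [0.6168, -0.222, 0.0208]
orientation: [0.994, 0.106, 0.0, 0.0]
contact_force: [0.2, 0.2, -0.9]
opening: 0.224
```

Request:
step_arm([
  [[0,0,0],0],
  [[0,0,0],0],
  [[0,0,0],0],
  [[0,0,10],0],
  [[0,0,20],0],
  [[0,0,30],0],
  [[0,0,30],0],
  [[0,0,0],0],
], fingers=0.5)

```text
clock: 6.4
eef_pos: [0.6193, -0.2233, 0.1158]
orientation: [0.994, 0.106, 0.004, 0.001]
contact_force: [0.5, -0.2, -0.0]
opening: 0.495
```

Request:
step_arm([
  [[-20,17,0],0],
  [[-31,26,0],0],
  [[-31,26,0],0],
  [[-25,21,0],0],
  [[-15,12.5,0],0],
  [[0,0,0],0],
  [[0,0,0],0],
  [[0,0,0],0],
], fingers=0.62)

```text
clock: 7.2
eef_pos: [0.4958, -0.1201, 0.111]
orientation: [0.994, 0.105, 0.001, 0.0]
contact_force: [-0.1, -1.1, -0.1]
opening: 0.621
```

```bash
python3 - <<'E'
from h import *
im,d=snap("t1"); crop(im,"c1",325,120,465,265,4)
o=robot.observe();print(o["eef_pos"],o["opening"],tobin(o["eef_pos"]))
E
```

```text
[ 0.49569432 -0.12019085  0.11083487] 0.6179295260228421 [[-0.04459032  0.06304629]]
```

View pics/c1.png

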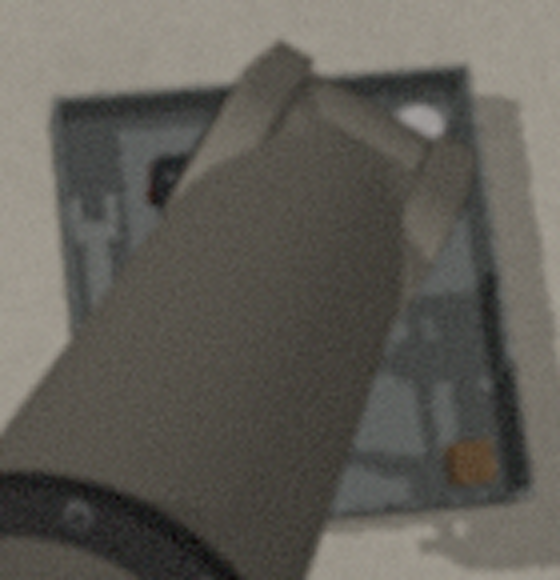

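```bash
python3 - <<'E'
from h import *
im,d=snap("s1","scene"); crop(im,"cs1",180,120,360,260,4)
E
```

```text
(no output)
```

View pics/cs1.png

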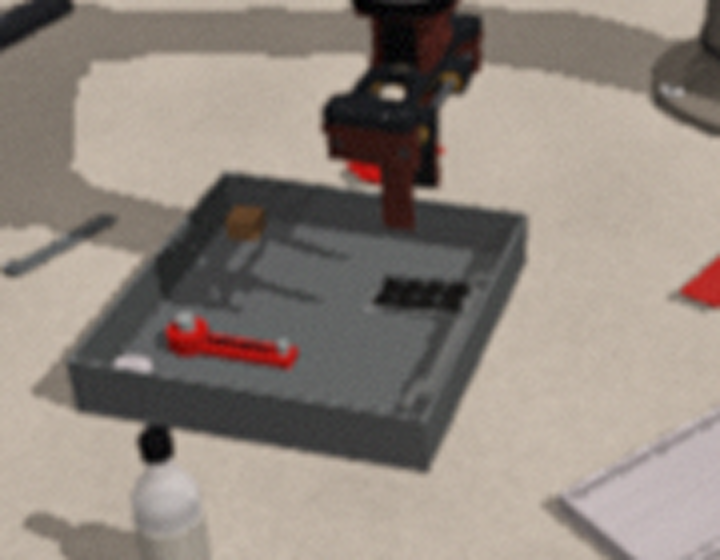

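The scene view shows the hanger tool flat in the free half, from (185,335) to (290,352), and the pads untouched at (425,292). The dark red is the gripper. I go down on the pads.

Request:
step_arm([
  [[-1,1,-30],0],
  [[0,1,-30],0],
  [[0,0,-17],0],
  [[0,0,-8],0],
  [[0,0,-4],0],
  [[0,0,0],0],
  [[0,0,0],0],
])

```text
clock: 8.0
eef_pos: [0.4943, -0.1175, 0.0224]
orientation: [0.994, 0.106, 0.001, 0.0]
contact_force: [0.6, 0.8, 0.0]
opening: 0.618
```

Request:
step_arm([
  [[0,0,0],0],
  [[0,0,0],0],
  [[0,0,0],0],
  [[0,0,0],0],
  [[0,0,0],0],
  [[0,0,0],0],
], fingers=0)

```text
clock: 8.6
eef_pos: [0.494, -0.1172, 0.022]
orientation: [0.994, 0.106, 0.0, -0.0]
contact_force: [-0.3, 1.0, 6.4]
opening: 0.385
```

Request:
step_arm([
  [[0,0,10],0],
  [[0,0,15],0],
  [[0,0,10],0],
  [[3,-14,0],0],
  [[5,-23.5,0],0],
  [[5,-23.5,0],0],
  [[5,-23.5,0],0],
  [[4,-18,0],0],
  [[2,-10,0],0],
  [[0,0,0],0],
])

```text
clock: 9.6
eef_pos: [0.5174, -0.2319, 0.0565]
orientation: [0.995, 0.104, -0.0, 0.001]
contact_force: [-0.4, 0.4, -0.9]
opening: 0.385
```

Request:
step_arm([
  [[0,0,-10],0],
  [[0,0,-12],0],
  [[0,0,-6],0],
  [[0,0,-4],0],
  [[0,0,-3],0],
  [[0,0,-1],0],
  [[0,0,0],0],
  [[0,0,0],0],
])

```text
clock: 10.4
eef_pos: [0.518, -0.2299, 0.0209]
orientation: [0.994, 0.106, 0.0, 0.0]
contact_force: [-1.3, 0.3, 0.4]
opening: 0.385
```

Request:
step_arm([
  [[0,0,0],0],
  [[0,0,0],0],
  [[0,0,0],0],
  [[0,0,10],0],
  [[0,0,20],0],
  [[0,0,30],0],
  [[0,0,30],0],
  [[0,0,0],0],
], fingers=0.62)

```text
clock: 11.2
eef_pos: [0.52, -0.2311, 0.1149]
orientation: [0.994, 0.105, 0.003, 0.001]
contact_force: [0.1, -0.8, 0.3]
opening: 0.615
```

```bash
python3 - <<'E'
from h import *
im,d=snap("s2","scene"); crop(im,"cs2",180,120,360,260,4)
o=robot.observe();print(o["eef_pos"],o["opening"],tobin(o["eef_pos"]),o["qpos"].round(2))
E
```

```text
[ 0.51900253 -0.23033919  0.11295562] 0.6178996514097757 [[-0.04486828 -0.0495408 ]] [-0.09  0.5   0.51  1.95 -0.34  0.77  0.84]
```

View pics/cs2.png

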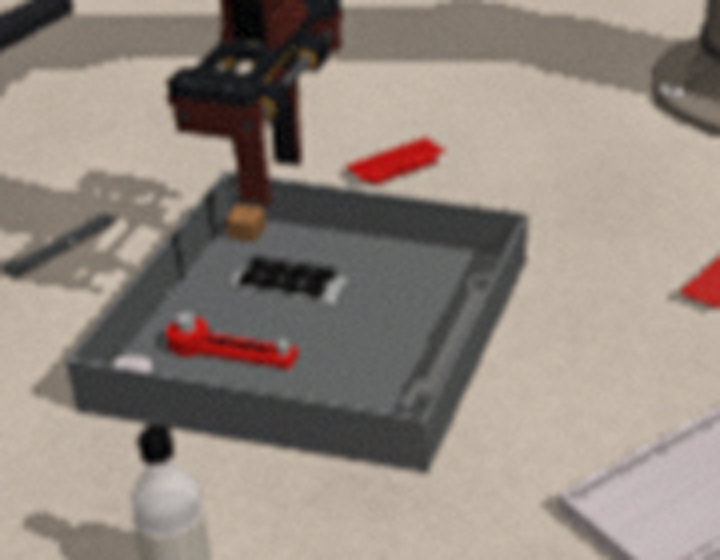

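```bash
python3 - <<'E'
from h import *
print(tobin(ray("scene",np.array([(478,283),(418,395),(448,339)])/4+[180,120],.012)).round(4))
f=np.load("pics/t1.npz"); 
print(tobin(ray("top",np.array([(97,200),(97,240)])/4+[325,120],.012)).round(4))
f=np.load("pics/top0.npz")
print(tobin(ray("top",np.array([(446,333)])/3+[205,120],.012)).round(4))
p=frombin([(-.003,.107)])[0];print(p)
E
```

```text
[[-0.0726  0.1076]
 [ 0.0772  0.1056]
 [ 0.0061  0.1066]]
[[0.0796 0.1065]
 [0.053  0.1091]]
[[-0.0796  0.1108]]
[ 0.52715669 -0.06850136]
```

Request:
step_arm([
  [[1,14.8,0],0.143],
  [[1,14.8,0],0.143],
  [[1,14.8,0],0.143],
  [[1,14.8,0],0.143],
  [[1,14.8,0],0.143],
  [[1,14.8,0],0.143],
  [[1,14.8,0],0.143],
  [[1,14.8,0],0.143],
  [[1,14.8,0],0.143],
  [[1,14.8,0],0.143],
], fingers=0)

```text
clock: 12.25
eef_pos: [0.5269, -0.081, 0.1098]
orientation: [0.679, 0.734, -0.001, -0.001]
contact_force: [-0.1, 0.0, 0.4]
opening: 0.003
```

Request:
step_arm([
  [[1,14.5,-20],0.14],
  [[0,0,-20],0],
  [[0,0,0],0],
  [[0,0,0],0],
])

```text
clock: 12.65
eef_pos: [0.5279, -0.0676, 0.0702]
orientation: [0.629, 0.777, -0.001, -0.001]
contact_force: [0.1, 0.4, 0.1]
opening: 0.006
```

```bash
python3 - <<'E'
from h import *
o=robot.observe();print(o["eef_pos"],o["opening"],tobin(o["eef_pos"]),o["qpos"].round(2),o["contact_force"])
M=R.from_quat(o["orientation"]).as_matrix();print(np.arctan2(M[1,0],M[0,0])-BT)
im,d=snap("s3","scene"); crop(im,"cs3",180,120,360,260,4)
E
```

```text
[ 0.52791103 -0.06758724  0.07017451] 0.005931172117664028 [[-0.00207093  0.10773586]] [-0.06  0.47  0.09  2.03 -0.07  0.64  1.85] [0.10936681 0.37664046 0.07880569]
1.570042852697237
```

View pics/cs3.png

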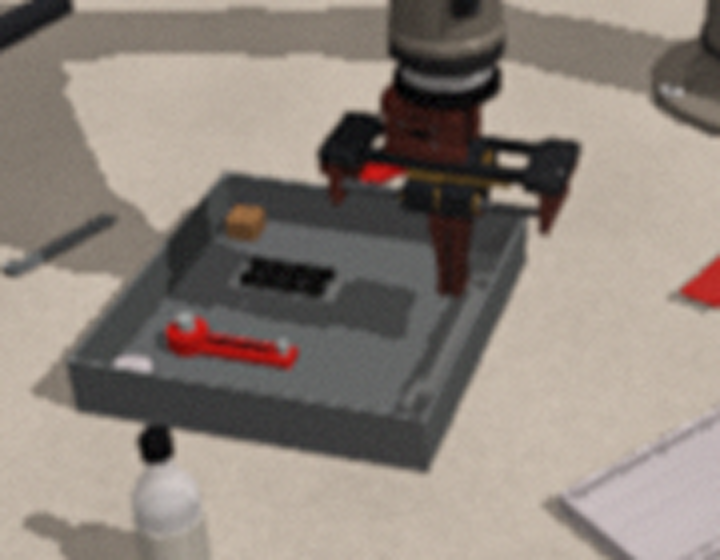

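Request:
step_arm([
  [[0,0,-20],0],
  [[0,0,-13],0],
  [[0,0,-6],0],
  [[0,0,-2],0],
  [[0,0,0],0],
  [[0,0,0],0],
])

```text
clock: 13.3
eef_pos: [0.529, -0.0673, 0.0301]
orientation: [0.629, 0.778, 0.0, 0.0]
contact_force: [0.3, -0.3, -0.4]
opening: 0.004
```

Request:
step_arm([
  [[0,0,-2],0],
  [[0,0,-1.5],0],
  [[0,0,0],0],
  [[0,0,0],0],
])

```text
clock: 13.7
eef_pos: [0.5287, -0.0673, 0.0262]
orientation: [0.629, 0.778, 0.0, -0.0]
contact_force: [-0.1, -0.7, 0.1]
opening: 0.003
```

Request:
step_arm([
  [[0,0,-1.5],0],
  [[0,0,0],0],
  [[0,0,0],0],
])

```text
clock: 14.0
eef_pos: [0.529, -0.0673, 0.0258]
orientation: [0.629, 0.778, 0.0, 0.0]
contact_force: [-3.2, 0.6, 12.5]
opening: 0.005
```

Request:
step_arm([
  [[0.5,-2,0],0],
  [[0.8,-4,0],0],
  [[0.8,-4,0],0],
  [[0.8,-4,0],0],
  [[0.8,-4,0],0],
  [[0.8,-4,0],0],
  [[0.8,-4,0],0],
  [[0.5,-2,0],0],
  [[0,0,0],0],
])

```text
clock: 14.9
eef_pos: [0.5361, -0.0951, 0.0259]
orientation: [0.629, 0.778, 0.001, 0.001]
contact_force: [-0.3, 1.4, 8.8]
opening: 0.008
```

```bash
python3 - <<'E'
from h import *
o=robot.observe();print(o["eef_pos"],tobin(o["eef_pos"]),o["contact_force"])
im,d=snap("s4","scene"); crop(im,"cs4",230,150,350,250,6)
E
```

```text
[ 0.53608109 -0.09507347  0.02589321] [[0.00016128 0.0791481 ]] [-0.30401041  1.39576336  8.82280609]
```

View pics/cs4.png

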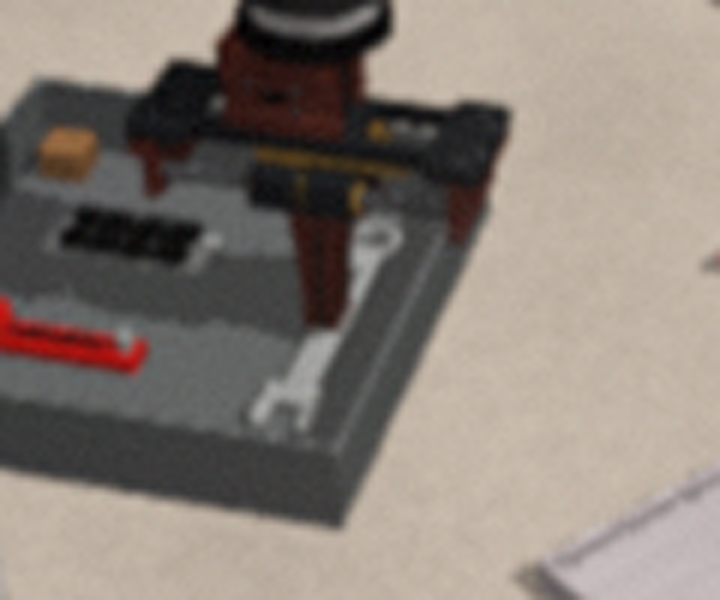

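Request:
step_arm([
  [[0,0,10],0],
  [[0,0,25],0],
  [[0,0,20],0],
  [[0,0,0],0],
], fingers=0.5)

```text
clock: 15.35
eef_pos: [0.5362, -0.0956, 0.0824]
orientation: [0.629, 0.778, 0.001, 0.002]
contact_force: [0.4, 0.9, 0.3]
opening: 0.331
```

```bash
python3 - <<'E'
from h import *
im,d=snap("s5","scene"); crop(im,"cs5",250,170,330,240,8)
print(tobin(ray("scene",np.array([(378,236),(287,397)])/6+[230,150],.012)).round(4))
o=robot.observe();print(o["eef_pos"],tobin(o["eef_pos"]))
E
```

```text
[[-0.0749  0.0851]
 [ 0.0707  0.083 ]]
[ 0.5353341  -0.09541719  0.08102397] [[-0.00064114  0.07896845]]
```

View pics/cs5.png

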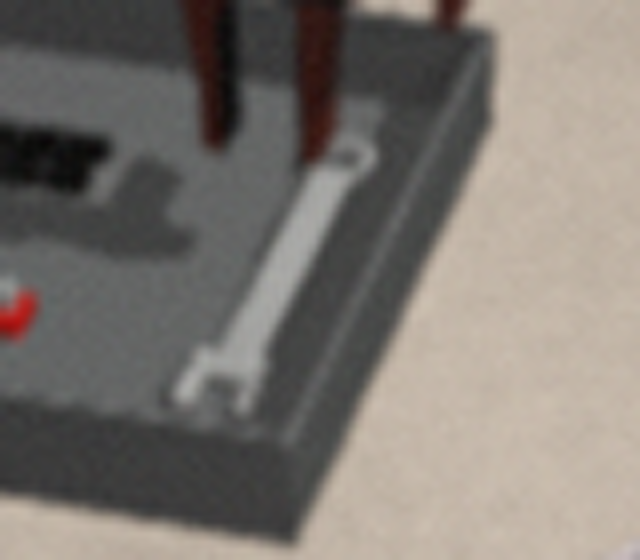

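```bash
python3 - <<'E'
from h import *
f=np.load("pics/s5.npz");im=f["im"]
print(tobin(ray("scene",np.array([(348,157),(223,375),(287,265),(306,225),(262,310)])/8+[250,170],.012)).round(4))
hsv=cv2.cvtColor(im,cv2.COLOR_RGB2HSV);g=hsv[...,2].astype(int)
m=np.zeros(g.shape,np.uint8);m[186:222,268:300]=((g>115)&(hsv[...,1]<60))[186:222,268:300]
n,l,s,c=cv2.connectedComponentsWithStats(m);i=1+s[1:,4].argmax();print(s[i])
p=tobin(ray("scene",np.argwhere(l==i)[:,::-1],.0115));
q=p[(abs(p[:,0])<.06)]
print(np.polyfit(q[:,0],q[:,1],1),p.min(0),p.max(0),q[:,1].std())
E
```

```text
[[-0.0737  0.0871]
 [ 0.0738  0.0841]
 [ 0.0029  0.0859]
 [-0.0242  0.085 ]
 [ 0.0326  0.0856]]
[272 187  25  34 199]
[0.0008719  0.08259353] [-0.09030044  0.06684913] [0.09145366 0.09590678] 0.005319217777743175
```

Request:
step_arm([
  [[-1,5,0],0],
  [[0,0,-25],0],
  [[0,0,-20],0],
  [[0,0,-10],0],
  [[0,0,-4],0],
  [[0,0,-1.5],0],
  [[0,0,0],0],
  [[0,0,0],0],
], newtons=40)

```text
clock: 16.2
eef_pos: [0.534, -0.0903, 0.0198]
orientation: [0.629, 0.778, 0.0, 0.0]
contact_force: [-0.8, 0.6, 0.0]
opening: 0.497
```

Request:
step_arm([
  [[0,0,0],0],
  [[0,0,0],0],
  [[0,0,0],0],
  [[0,0,0],0],
  [[0,0,0],0],
  [[0,0,0],0],
  [[0,0,0],0],
], fingers=0)

```text
clock: 16.9
eef_pos: [0.5336, -0.0903, 0.0193]
orientation: [0.629, 0.778, 0.0, 0.0]
contact_force: [-0.2, -0.5, 2.9]
opening: 0.176
```

Request:
step_arm([
  [[0,0,6],0],
  [[0,0,12],0],
  [[0,0,20],0],
  [[0,0,25],0],
  [[0,0,25],0],
  [[0,0,12],0],
  [[0,0,0],0],
  [[0,0,0],0],
])

```text
clock: 17.7
eef_pos: [0.5331, -0.0901, 0.1188]
orientation: [0.629, 0.778, -0.0, -0.0]
contact_force: [-0.4, 0.6, -0.6]
opening: 0.176
```

```bash
python3 - <<'E'
from h import *
im,d=snap("s6","scene"); crop(im,"cs6",200,120,360,260,5)
o=robot.observe();print(o["eef_pos"],o["opening"],tobin(o["eef_pos"]))
print(TM-o["eef_pos"][:2])
E
```

```text
[ 0.53268484 -0.09013057  0.11825067] 0.17891686447661492 [[-0.00212442  0.08469268]]
[0.03291516 0.26383057]
```

View pics/cs6.png

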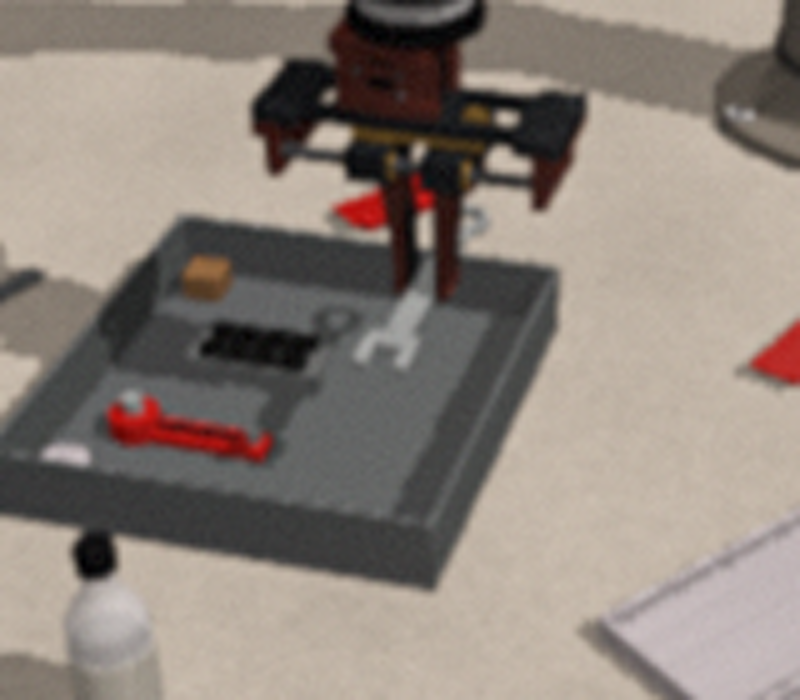

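The spanner is held level and clear of the rim, jaws at (390,345). On to the tray.

Request:
step_arm([
  [[2,12,0],-0.03],
  [[3,24,0],-0.06],
  [[4,32,0],-0.08],
  [[4,32,0],-0.08],
  [[4,32,0],-0.08],
  [[4,32,0],-0.08],
  [[4,32,0],-0.08],
  [[4,32,0],-0.08],
  [[3,24,0],-0.05],
  [[1,12,0],-0.03],
])

```text
clock: 18.75
eef_pos: [0.5655, 0.1768, 0.1174]
orientation: [0.844, 0.537, -0.001, -0.001]
contact_force: [-0.8, -0.3, -1.9]
opening: 0.175
```

Request:
step_arm([
  [[0,0,-20],0],
  [[0,0,-20],0],
  [[0,0,-10],0],
  [[0,0,0],0],
  [[0,0,0],0],
])

```text
clock: 19.25
eef_pos: [0.5664, 0.1735, 0.0689]
orientation: [0.844, 0.536, -0.0, 0.0]
contact_force: [0.9, -0.3, -0.8]
opening: 0.176
```

```bash
python3 - <<'E'
from h import *
im,d=snap("s7","scene"); crop(im,"cs7",290,140,450,280,5)
o=robot.observe();print(o["eef_pos"],o["opening"],totray(o["eef_pos"]))
M=R.from_quat(o["orientation"]).as_matrix();print(np.arctan2(M[1,0],M[0,0])-np.pi/2-TT)
E
```

```text
[0.5668774  0.17360507 0.06955062] 0.17394680174815919 [[0.00119571 0.0004594 ]]
0.0017543131219592278
```

View pics/cs7.png

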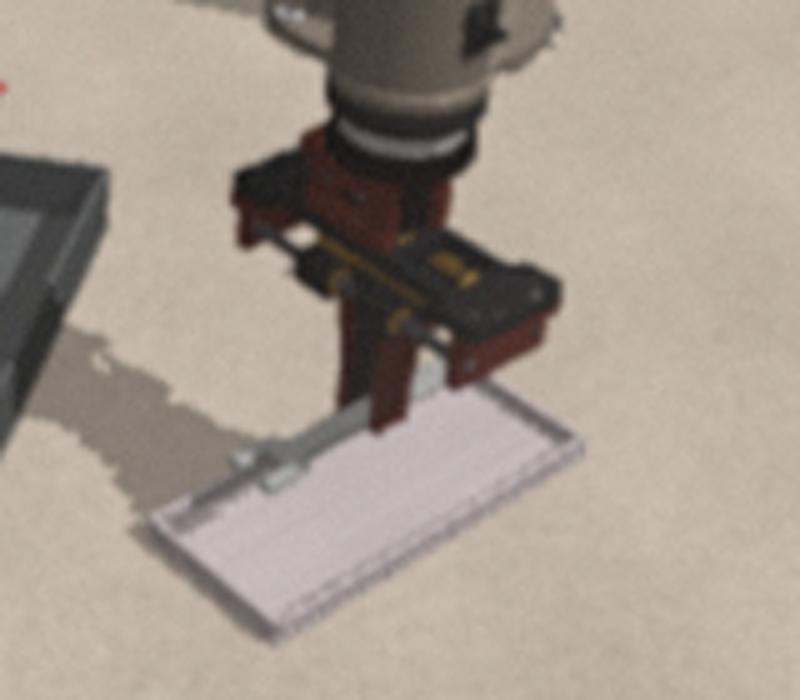

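Request:
step_arm([
  [[0,0,-18],0],
  [[0,0,-15],0],
  [[0,0,-8],0],
  [[0,0,-4],0],
  [[0,0,-2],0],
  [[0,0,-2],0],
  [[0,0,0],0],
  [[0,0,0],0],
])

```text
clock: 20.1
eef_pos: [0.5667, 0.1738, 0.0205]
orientation: [0.844, 0.536, 0.0, 0.0]
contact_force: [-0.2, -0.2, -0.5]
opening: 0.172
```

Request:
step_arm([
  [[0,0,-1],0],
  [[0,0,0],0],
  [[0,0,0],0],
])

```text
clock: 20.4
eef_pos: [0.5667, 0.1738, 0.0194]
orientation: [0.844, 0.536, 0.0, 0.0]
contact_force: [0.1, 0.9, 0.6]
opening: 0.171
```

Request:
step_arm([
  [[0,0,0],0],
  [[0,0,0],0],
  [[0,0,0],0],
  [[0,0,8],0],
  [[0,0,20],0],
  [[0,0,30],0],
  [[0,0,40],0],
  [[0,0,40],0],
  [[0,0,0],0],
], fingers=0.45)

```text
clock: 21.3
eef_pos: [0.57, 0.1746, 0.1634]
orientation: [0.844, 0.536, 0.005, 0.001]
contact_force: [0.0, -0.6, -0.1]
opening: 0.448
```

Request:
step_arm([
  [[-10,30,0],0],
  [[-15,45,0],0],
  [[-15,45,0],0],
  [[-15,45,0],0],
  [[-15,45,0],0],
  [[-10,30,0],0],
  [[0,0,0],0],
  [[0,0,0],0],
])

```text
clock: 22.1
eef_pos: [0.4858, 0.414, 0.1567]
orientation: [0.844, 0.537, -0.0, 0.0]
contact_force: [-0.6, -0.5, -1.2]
opening: 0.449
```

```bash
python3 - <<'E'
from h import *
im,d=snap("t8","top"); crop(im,"ct8",205,120,465,265,3)
im2,d=snap("s8","scene"); crop(im2,"cs8",180,140,440,280,3)
o=robot.observe();print(o["eef_pos"],o["contact_force"])
E
```

```text
[0.48722775 0.41184398 0.15694017] [ 0.51642644 -1.02078202  0.80698505]
```

View pics/ct8.png

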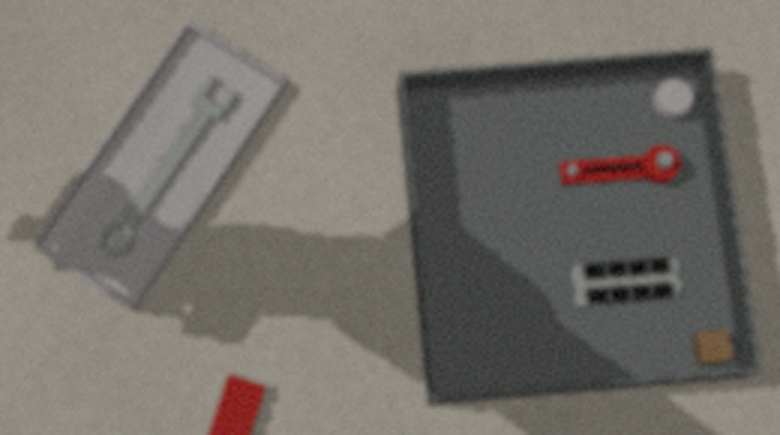

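View pics/cs8.png

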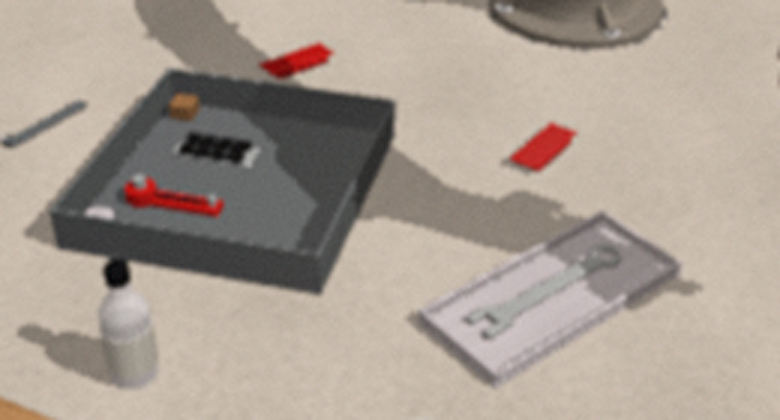

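```bash
python3 - <<'E'
from h import *
r=lambda pts,z:ray("top",np.array(pts)/3+[205,120],z)
a=r([(118,238),(220,97)],.012);print("ring/jaw tray",totray(a).round(4),totray(a.mean(0)).round(4))
print("hanger",tobin(r([(663,165),(570,172),(616,168)],.015)).round(4)); print("pads",tobin(r([(627,281)],.014)).round(4))
print("tin,box",tobin(r([(673,97),(713,346)],.023)).round(4))
o=robot.observe();print(abs(o["joint_vel"]).max(),o["clock"]);robot.finish_job()
E
```

```text
ring/jaw tray [[-0.0759 -0.0017]
 [ 0.0751 -0.0046]] [[-0.0004 -0.0031]]
hanger [[ 0.0495 -0.0892]
 [ 0.0497 -0.0087]
 [ 0.0501 -0.0485]]
pads [[-0.0484 -0.0456]]
tin,box [[ 0.107  -0.1036]
 [-0.1098 -0.1073]]
0.012959158160496198 22.2
the job is handed in; nothing more can be done
```

I finished the job and handed it in at 22.2 s of the 72 s allowed; no verdict is reported.

- **What I did:** I moved the hanger tool and then the pad pair into the opposite half of the bin. I pressed on the spanner at about 12 N, drew it roughly 28 mm off the wall, gripped it mid-shaft and laid it in the tray. I then backed the arm away.
- **Last checks, from the final top view:**
  - The spanner's centre is about (0, -3) mm from the tray's centre, and its length is within about 0.02 rad of the tray's.
  - The hanger tool is at about (50, -49) mm in the bin and the pads at about (-48, -46) mm.
  - The tin and the little box measured within about 3 mm of their given places.
- **Not measured:**
  - I checked only by eye that the spanner and the two moved parts lie flat.
  - I did not remeasure the screwdriver or the tyre lever at the end; the arm was not taken near either.
- **Disagreement:** My measurement of the bin was about 2 mm off along y from the distances you gave, within the camera calibration. No check failed.

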